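# Sort crucible tongs: seized to repair, free to stock

## Task

Squeeze the handles of each of the two crucible tongs on the ash-analysis bench to find which pair is seized and which works freely. Lay the free pair, squeezed fully closed, flat inside the blue stock tray and the seized pair flat inside the red repair tray; set them down rather than dropping them.

Things in the scene. Friction and masses are not known exactly. Their poses are not given: they have to be found in the camera images.
- tongs_a_grip (a point): First crucible tongs, lying flat: point midway between the two handle ends when spread, half-way up (13 mm above what they lie on); x to the jaws, z up. Two crossed aluminium arms, each handle ending in an upright brass barrel 16 mm diameter, 26 mm high, at y +22 and -22 mm (60 mm over the outsides when spread). Pivot 39 mm, jaw tips 93 mm ahead (+x), jaws 18 mm high.
- tongs_b_grip (a point): Second crucible tongs: the same point, looks and sizes as the first; one of the two is free, the other seized. Each weighs about 130 g and balances near this point, so one grip across both barrels squeezes, lifts and carries it. The point and axes belong to the arm with the +y barrel: once closed, the barrels' middle lies up to 11 mm towards +y.
- tongs_a_arm (a joint): Hinge of the first tongs, rad: 0 with the handles spread, growing as they are squeezed. Free tongs close fully under about 3 N, to 0.48 (about 40 mm over the barrels' outsides), and stay closed.
- tongs_b_arm (a joint): Hinge of the second tongs, read like the first. Seized tongs, first or second, yield only the 0.08 rad of their worn pin (about 56 mm over the barrels), stay there, and are solid beyond, up to 60 N.
- stock_in (a point): Middle of the inner floor of the blue stock tray, 4 mm above the bench. Square open plastic tray, fixed to the bench, 230 x 230 mm outside, 222 mm inside, rim only 15 mm above the bench (11 mm above the inner floor), empty; x and y along its sides.
- repair_in (a point): Middle of the inner floor of the red repair tray, 4 mm above the bench. Square open plastic tray, fixed to the bench, 230 x 230 mm outside, 222 mm inside, rim only 15 mm above the bench (11 mm above the inner floor), empty; x and y along its sides.
Mind the look-alikes: they are no part of the job. What is shaped like the part that bears tongs_a_grip but orange or pink is not meant.

How it is judged:
By the outcome, as a careful person would: the job done as asked, in the order asked, and still so for the second after the job is handed in, with the robot touching nothing.
It also fails if it takes over 51 s, if anything falls off the work surface, if the arm or the gripper's body presses on something with over 40 N, if the wrist force passes 120 N, or if a joint passes its speed limit or range.

## Robot

A 6-joint arm with a two-finger parallel gripper is mounted at the origin on the work surface. World frame = base frame: x ahead of the robot, y to its left, z up, the work surface at z = 0. Lengths are in m, angles in rad, forces in N, time in s.
With the tool pointing down it reaches from about 0.425 to 0.95 m from the base axis. Payload 3.5 kg.
Tool frame: the origin (TCP) lies on the centre line of the jaws, within the pads' length; the fingertips stand tip_extent ahead of it and the grasp point (between the pads) lies 2 mm behind it (tip_extent is the distance from the TCP to the fingertips, in m); z points along the fingers, y is the direction in which the jaws open and shut (so a half turn about z gives the same grasp; the last joint's range is limited). The gripper opens to 85 mm and grips with 20 to 120 N. Pads are 22 mm wide; open, the fingers measure 114 mm over their backs; the gripper's body (76 mm by 85 mm) begins 54 mm behind the grasp point. The pads swing forward as they close: fully open they stand 13 mm farther back than shut.
Start: joints at [-1.495, 0.286, 1.577, -0, 1.279, -0.15], TCP at [0.151, -0.658, 0.248] pointing down, gripper open.
Joint ranges: [-2.77, 2.77], [-0.9, 2.22], [0.21, 2.48], [-1.53, 4.67], [0.24, 2.81], [-2.84, 2.84]. Speed limits (rad/s): [2.79, 2.79, 3.14, 3.14, 3.14, 3.14].

## Interface

Orientations are given as a unit quaternion [x, y, z, w].
In Python, from plant import * gives the robot as it stands.
- The arm moves only by the shell command python3 -m crank 'ROWS' [FORCE]. ROWS is JSON, a list of rows, each a list of 7 numbers: the gripper's target within -1 to 1 (shut at 1, half-way at 0, fully open at -1), then the shift along the tool's x, y, z in cm, then the turn, a rotation vector about the tool's x, y, z in degrees. In form: [[fingers, tx, ty, tz, wx, wy, wz], ...]. A call has 1 to 5 rows; each row shifts and turns the commanded pose from where the row before left it, along the tool's axes as they then stand; what a row does not reach is not made up. A row lasts 1/10 s, in which the tool goes at most 50 mm and 8.59 degrees, less where a joint would pass 70% of its speed; a pose out of reach is approached as far as the arm can. A call is refused whole if a number of a shift passes 5 or a number of a turn 8.59, either way. A call with a gripper value outside its range is refused whole. The fingers move at their own pace and stop on an object; FORCE is the grip in N (left out, the last holds). Time passes only in rows, so rows that do not move let the fingers close. It gives the time, the measured TCP pose, the force and the opening at its end, in the units of the state.
- get_state(): the state, without advancing time (a new reading comes with each control period).
- read_camera(name): name is "scene" or "side" or "wrist"; returns a dict with "color" (420x560x3 uint8, red, green, blue), "vfov" (degrees; the focal length in pixels is half the picture's height over the tangent of half this angle, whatever the lens; pixels are square), "cx", "cy" (the principal point, pixels), "cam_to_world" (4x4, takes a point from camera to world coordinates). Camera axes: x right, y up, looking along -z (the intrinsics and any distortion apply to the point x, -y, -z); pixel columns grow to the right and rows downward; lengths in m; the calibration is good to about 2 mm. A picture is of the moment at which its call begins. There is no depth.
- sign_off(): hands the job in, once; it reports no verdict.
Trained networks look in the newest picture that a camera, given by its name, has taken for a name from the list of things; names that differ only in an ending like _2 or _b are one class to them, and where a whole thing is asked for, a point or a joint stands for the part that bears it (a point fixed in the world has none). Each returns a list of dicts, best first, with "p" (0 to 1); they miss things now and then, are a little off and sometimes report something else, mostly with a low value. They report only what shows in the picture. A call takes as long as a camera call. They do not tell look-alikes from the thing itself.
- trace(thing, camera): "pixels" (420x560 bool, what is visible of it) and "location" ([column, row] in pixels, amid what is visible of it).
- place_of(thing, camera): "location" ([column, row] in pixels: a listed point, or the origin of a listed thing).
The state is a dict: "time": time; "qpos": joint angles; "dq": joint speeds; "joint_efforts": joint torques, N m; "eef_pos": TCP position; "tcp_rot": TCP orientation; "contact_force": force on the tool from outside, world axes, zero at the start; "wrist_torque": the same for the moment, N m; "opening": opening from 0.0 (shut) to 1.0 (fully open).
Only numpy, scipy, OpenCV 4.12 (cv2) and the standard library are available. Lean on these libraries where they do the work, as an engineer would, in place of code of your own. Each camera call takes 0.05 s, during which the arm holds its last target.

## Working session

There is one attempt and no reset: what is moved stays moved. The work goes in short steps, Python scripts to look and compute and a shell command to move; the robot and the scene stay as the last step left them, time stands still between calls to the robot, and variables do not carry over. Pictures are saved under pics/ and viewed, and the job is handed in when it is done.

```bash
ls; mkdir -p pics
cat > h.py <<'E'
from plant import *
import numpy as np, cv2
from scipy.spatial.transform import Rotation as R
def save(c,name):
    d=read_camera(c); cv2.imwrite('pics/'+name,d['color'][:,:,::-1]); return d
def K(d):
    f=d['color'].shape[0]/2/np.tan(np.radians(d['vfov'])/2); return f
def ray(d,px):
    f=K(d); v=np.array([(px[0]-d['cx'])/f,-(px[1]-d['cy'])/f,-1.0])
    T=np.array(d['cam_to_world']); v=T[:3,:3]@v; return T[:3,3],v/np.linalg.norm(v)
def onz(d,px,z):
    o,v=ray(d,px); return o+v*(z-o[2])/v[2]
def proj(d,p):
    T=np.linalg.inv(np.array(d['cam_to_world'])); q=T[:3,:3]@np.array(p)+T[:3,3]; f=K(d)
    return np.array([d['cx']+f*q[0]/-q[2], d['cy']-f*q[1]/-q[2]])
def tri(obs):
    A=np.zeros((3,3));b=np.zeros(3)
    for d,px in obs:
        o,v=ray(d,px);P=np.eye(3)-np.outer(v,v);A+=P;b+=P@o
    return np.linalg.solve(A,b)
E
python3 - <<'E'
from h import *
s=get_state();print(s)
for c in ["scene","side","wrist"]:
    d=save(c,c+"0.png");print(c,d['vfov'],d['cx'],d['cy'],[k for k in d],np.round(d['cam_to_world'],3).tolist())
    for t in ["tongs_a_grip","stock_in","repair_in"]:
        print(t,[(np.round(x['location']),round(x['p'],2)) for x in place_of(t,c)],[(np.round(x['location']),round(x['p'],2),x['pixels'].sum()) for x in trace(t,c)])
E
```

```text
pics
{'time': 0.0, 'qpos': array([-1.49502148e+00,  2.87137293e-01,  1.57818601e+00, -3.67028018e-06,
        1.27857999e+00, -1.49991879e-01]), 'dq': array([-1.59304551e-03,  1.02091436e-04, -1.82193488e-03, -4.63674261e-05,
       -5.95748539e-04,  2.78932809e-04]), 'joint_efforts': array([ 8.09371577e-04, -4.05981767e+01, -2.92626822e+01, -1.29258756e-04,
        5.93096047e-03,  1.34350267e-05]), 'eef_pos': array([ 0.1510874 , -0.65724062,  0.24696116]), 'tcp_rot': array([ 9.93634713e-01,  1.12644231e-01,  4.11068269e-05, -1.15458927e-03]), 'contact_force': array([-0.67323864, -0.8580654 , -0.86736794]), 'wrist_torque': array([-0.03853859, -0.01186707,  0.00077552]), 'opening': 1.0079570945242218}
scene 48.75322233699407 283.2704795016732 208.83523022816485 ['color', 'vfov', 'cx', 'cy', 'cam_to_world'] [[0.836, -0.306, 0.456, 0.952], [0.549, 0.492, -0.676, -0.779], [-0.017, 0.815, 0.579, 0.7], [0.0, 0.0, 0.0, 1.0]]
tongs_a_grip [(array([302., 254.]), 0.83), (array([378., 262.]), 0.82), (array([283., 406.]), 0.71), (array([102., 271.]), 0.61), (array([282., 228.]), 0.6)] [(array([
[... 741 characters left out ...]
285., 220.]), 0.47), (array([170., 275.]), 0.15)] [(array([295., 217.]), 0.72, np.int64(245)), (array([309., 158.]), 0.69, np.int64(132)), (array([226., 194.]), 0.69, np.int64(93)), (array([268., 200.]), 0.6, np.int64(145))]
stock_in [] [(array([310., 186.]), 0.81, np.int64(424))]
repair_in [(array([169., 273.]), 0.65)] [(array([169., 277.]), 0.81, np.int64(5796))]
wrist 62.638028359109555 282.946134031654 208.53243548652227 ['color', 'vfov', 'cx', 'cy', 'cam_to_world'] [[0.224, 0.925, 0.307, 0.23], [-0.975, 0.212, 0.07, -0.638], [0.0, -0.315, 0.949, 0.373], [0.0, 0.0, 0.0, 1.0]]
tongs_a_grip [(array([14., 55.]), 0.6)] [(array([ 8., 67.]), 0.9, np.int64(1048))]
stock_in [] []
repair_in [] []
```

View pics/scene0.png

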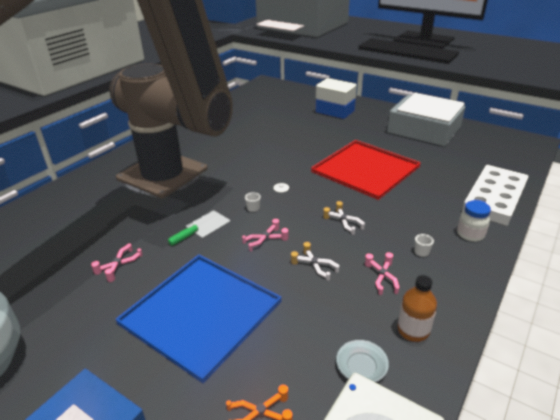

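View pics/side0.png

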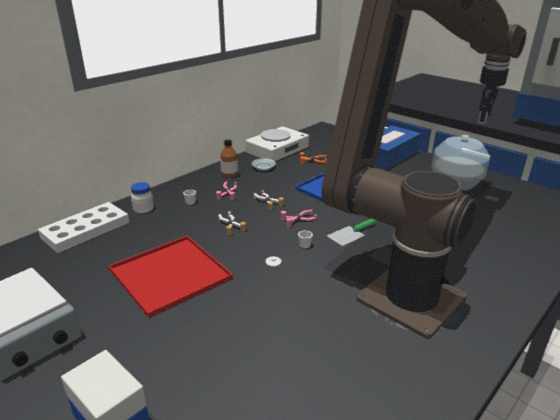

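View pics/wrist0.png

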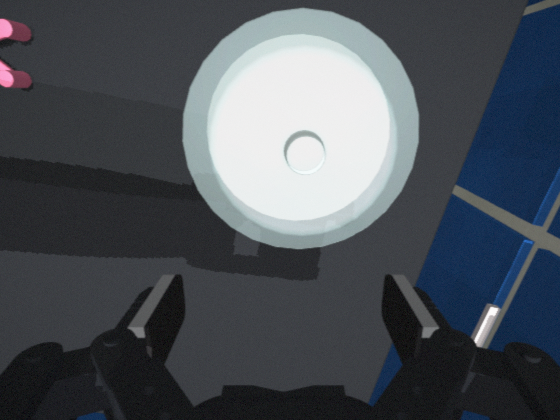

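Scene: silver tongs with brass barrels at about (315,261) and (343,218). Look-alikes are pink at (117,261), (267,236), (382,272) and orange at (260,408). The blue tray is at (200,312) and the red at (366,167). The side view shows the silver pairs at (268,200) and (232,222), and the red tray at (170,273). I'll check the choice in close crops.

Run:
```python
import cv2,numpy as np
a=cv2.imread('pics/scene0.png')[195:285,280:375]; b=cv2.imread('pics/side0.png')[180:240,210:295]
a=cv2.resize(a,None,fx=4.2,fy=4.2,interpolation=2);b=cv2.resize(b,None,fx=4.4,fy=4.4,interpolation=2)
h=max(a.shape[0],b.shape[0]);o=np.zeros((h,a.shape[1]+b.shape[1],3),'uint8');o[:a.shape[0],:a.shape[1]]=a;o[:b.shape[0],a.shape[1]:]=b
print(a.shape,b.shape);cv2.imwrite('pics/crop0.png',o)
```

```text
(378, 399, 3) (264, 374, 3)
```

View pics/crop0.png

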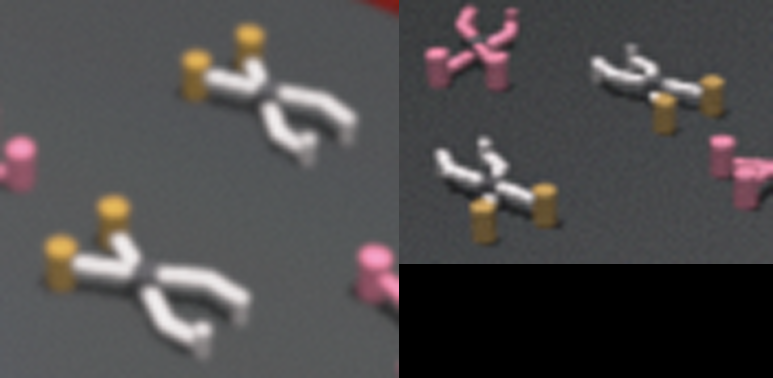

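Run:
```python
from h import *
S=read_camera('scene');D=read_camera('side')
def blobs(d,box):
    x0,y0,x1,y1=box
    hsv=cv2.cvtColor(d['color'],cv2.COLOR_RGB2HSV);m=cv2.inRange(hsv,(14,110,70),(28,255,255))
    mm=np.zeros_like(m);mm[y0:y1,x0:x1]=m[y0:y1,x0:x1]
    n,l,st,c=cv2.connectedComponentsWithStats(mm)
    return [(c[i],st[i].tolist()) for i in range(1,n) if st[i][4]>10]
bs=blobs(S,(280,190,375,290));bd=blobs(D,(200,180,300,245))
print([ (np.round(c,1),s) for c,s in bs]);print([(np.round(c,1),s) for c,s in bd])
for c,s in bs:
    for e,t in bd:
        p=tri([(S,c),(D,e)]); r=[np.linalg.norm(proj(S,p)-c),np.linalg.norm(proj(D,p)-e)]
        print(np.round(c),np.round(e),np.round(p,4),np.round(r,1))
for nm,px in [('red',None),('blue',None)]:
    for cn,d in (('scene',S),('side',D)):
        hsv=cv2.cvtColor(d['color'],cv2.COLOR_RGB2HSV)
        m=cv2.inRange(hsv,(0,180,80),(4,255,255))|cv2.inRange(hsv,(175,180,80),(180,255,255)) if nm=='red' else cv2.inRange(hsv,(105,180,90),(118,255,255))
        n,l,st,c=cv2.connectedComponentsWithStats(m)
        for i in range(1,n):
            if st[i][4]<1500: continue
            cn_,_=cv2.findContours((l==i).astype('uint8'),0,2);cc=max(cn_,key=cv2.contourArea)
            q=cv2.approxPolyDP(cv2.convexHull(cc),8,True)[:,0]
            W=[onz(d,p,0.015) for p in q];print(nm,cn,q.tolist(),np.round(W,3)[:,:2].tolist(),np.round(np.mean(W,0),3))
```

```text
[(array([338.8, 204.1]), [336, 201, 7, 8, 40]), (array([326.1, 211.8]), [324, 207, 6, 11, 53]), (array([306.3, 245.8]), [303, 242, 8, 11, 51]), (array([293.9, 256.7]), [291, 251, 7, 13, 66])]
[(array([280.7, 201.2]), [279, 197, 5, 9, 33]), (array([269.9, 205. ]), [268, 201, 5, 9, 30]), (array([242.6, 226.1]), [241, 222, 5, 10, 39]), (array([228.9, 229.9]), [226, 225, 6, 10, 44])]
[339. 204.] [281. 201.] [ 0.5225 -0.0213  0.0781] [26.9 20.7]
[339. 204.] [270. 205.] [0.5267 0.0012 0.0689] [20.5 16.2]
[339. 204.] [243. 226.] [0.519  0.0824 0.0258] [7.4 6.4]
[339. 204.] [229. 230.] [0.5238 0.1097 0.0174] [0.5 0.5]
[326. 212.] [281. 201.] [ 0.5158 -0.0364  0.068 ] [19.8 15.2]
[326. 212.] [270. 205.] [ 0.5199 -0.0142  0.0588] [13.4 10.5]
[326. 212.] [243. 226.] [0.5117 0.066  0.0154] [0.2 0.1]
[326. 212.] [229. 230.] [0.5163 0.0931 0.0071] [6.8 6. ]
[306. 246.] [281. 201.] [ 0.5345 -0.0987  0.0272] [7.1 5.1]
[306. 246.] [270. 205.] [ 0.5392 -0.0768  0.0174] [0.2 0.2]
[306. 246.] [243. 226.] [ 0.5322  0.002  -0.0302] [14.  11.3]
[306. 246.] [229. 230.] [ 0.5374  0.0289 -0.0388] [21.5 17.7]
[294. 257.] [281. 201.] [ 0.5341 -0.1212  0.0153] [0.1 0.1]
[294. 257.] [270. 205.] [ 0.5389 -0.0996  0.0054] [6.9 5. ]
[294. 257.] [243. 226.] [ 0.5317 -0.0218 -0.0429] [21.5 16.9]
[294. 257.] [229. 230.] [ 0.537   0.0049 -0.0513] [29.1 23.5]
red scene [[312, 170], [355, 141], [418, 163], [378, 198]] [[0.377, 0.226], [0.402, 0.455], [0.621, 0.424], [0.597, 0.193]] [0.499 0.325 0.015]
red side [[231, 274], [148, 316], [109, 266], [188, 237]] [[0.366, 0.242], [0.387, 0.47], [0.618, 0.433], [0.581, 0.21]] [0.488 0.339 0.015]
blue scene [[199, 256], [278, 298], [202, 377], [117, 320]] [[0.353, -0.232], [0.574, -0.244], [0.566, -0.464], [0.344, -0.457]] [ 0.459 -0.349  0.015]
```

```bash
cat >> h.py <<'E'
def plan(x,y,z,yaw):
    s=get_state();Rm=R.from_quat(s['tcp_rot']).as_matrix();p=s['eef_pos']
    d=Rm.T@(np.array([x,y,z])-p)*100
    y0=np.degrees(np.arctan2(Rm[1,0],Rm[0,0]))
    tilt=np.degrees(np.arccos(-Rm[2,2]))
    a=y0; 
    print('t',round(s['time'],2),'pos',np.round(p,4),'yaw',round(y0,2),'tilt',round(tilt,2),'open',round(s['opening'],3),'F',np.round(s['contact_force'],1),'q',np.round(s['qpos'],2))
    print('shift cm (tool now)',np.round(d,2),' turn wz',round(y0-yaw,2),' shift if turned first',np.round(np.array([[np.cos(np.radians(yaw)),np.sin(np.radians(yaw)),0],[np.sin(np.radians(yaw)),-np.cos(np.radians(yaw)),0],[0,0,-1]])@(np.array([x,y,z])-p)*100,2))
E
python3 - <<'E'
from h import *
import plant
print([k for k in dir(plant) if not k.startswith('_')])
try: print(tip_extent)
except Exception as e: print(e)
plan(0.49,-0.10,0.2,-6.5)
E
```

```text
['Unreachable', 'get_state', 'place_of', 'read_camera', 'sign_off', 'tip_extent', 'trace']
0.017
t 1.15 pos [ 0.1512 -0.6578  0.2484] yaw 12.94 tilt 0.0 open 1.0 F [-0.4  0.3  0. ] q [-1.49  0.29  1.58 -0.    1.28 -0.15]
shift cm (tool now) [ 45.51 -46.78   4.83]  turn wz 19.44  shift if turned first [ 27.35 -59.26   4.84]
```

```bash
python3 -m crank '[[-1,3.2,-3.3,0.3,0,0,6.5],[-1,2.8,-3.6,0.3,0,0,6.5],[-1,2.4,-3.9,0.3,0,0,6.5],[-1,1.9,-4.2,0.3,0,0,0],[-1,1.9,-4.2,0.3,0,0,0]]' 25
python3 -m crank '[[-1,1.9,-4.2,0.3,0,0,0],[-1,1.9,-4.2,0.3,0,0,0],[-1,1.9,-4.2,0.3,0,0,0],[-1,1.9,-4.2,0.3,0,0,0],[-1,1.9,-4.2,0.3,0,0,0]]' 25
python3 - <<'E'
from h import *
plan(0.49,-0.10,0.2,-6.5)
E
```

```text
time: 1.65
eef_pos: [0.2708, -0.46, 0.2334]
tcp_rot: [0.998, -0.058, 0.0, 0.0]
contact_force: [0.7, 0.2, -0.3]
opening: 1.002
time: 2.15
eef_pos: [0.3892, -0.2621, 0.2187]
tcp_rot: [0.998, -0.057, 0.0, 0.0]
contact_force: [0.0, -0.3, 0.6]
opening: 0.998
t 2.15 pos [ 0.3892 -0.2621  0.2187] yaw -6.58 tilt 0.07 open 0.998 F [ 0.  -0.3  0.6] q [-0.81 -0.15  2.1   0.    1.2   0.88]
shift cm (tool now) [  8.15 -17.26   1.86]  turn wz -0.08  shift if turned first [  8.18 -17.25   1.87]
```

```bash
python3 -m crank '[[-1,2,-4.3,0.4,0,0,0],[-1,2,-4.3,0.4,0,0,0],[-1,2,-4.3,0.4,0,0,0],[-1,2,-4.3,0.4,0,0,0],[-1,0,0,0,0,0,0]]'
python3 - <<'E'
from h import *
d=save('wrist','w1.png');np.save('w1.npy',d,allow_pickle=True)
for t in ["tongs_a_grip"]:
    print(t,[(np.round(x['location'],1),round(x['p'],2),np.round(onz(d,x['location'],.013),4)) for x in place_of(t,'wrist')])
plan(0.537,-0.099,0.2,-6.5)
hsv=cv2.cvtColor(d['color'],cv2.COLOR_RGB2HSV);m=cv2.inRange(hsv,(14,110,70),(28,255,255))
n,l,st,c=cv2.connectedComponentsWithStats(m)
for i in range(1,n):
    if st[i][4]>60: print(st[i],c[i].round(1),onz(d,c[i],.013).round(4))
E
```

```text
time: 2.65
eef_pos: [0.4891, -0.0976, 0.202]
tcp_rot: [0.999, -0.054, 0.0, -0.001]
contact_force: [-0.5, -1.2, -0.3]
opening: 0.998
tongs_a_grip [(array([240.1, 225.9]), 0.65, array([ 0.4533, -0.05  ,  0.013 ]))]
t 2.75 pos [ 0.4879 -0.1011  0.2023] yaw -6.39 tilt 0.03 open 0.993 F [-0.2 -0.3  0.7] q [-0.41 -0.06  2.05 -0.    1.16  1.27]
shift cm (tool now) [ 4.86 -0.76  0.23]  turn wz 0.11  shift if turned first [ 4.86 -0.77  0.23]
[ 48 159  28  21 240] [ 63.9 167.8] [0.5277 0.1033 0.013 ]
[100 168  22  22 227] [112.4 176.5] [0.5148 0.0609 0.013 ]
```

View pics/w1.png

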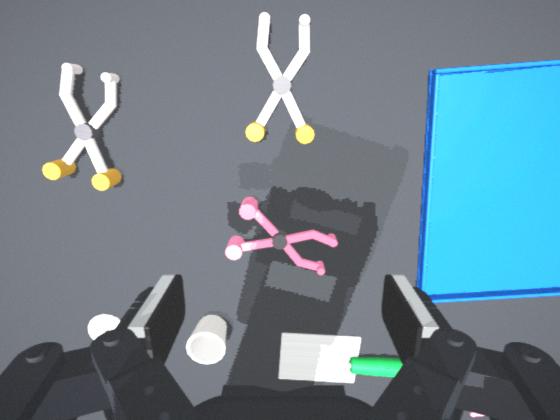

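The wrist view shows silver/brass pair T2 with its barrels at (255,132) and (305,134), and pair T1 with its barrels at (60,169) and (107,179). A pink look-alike is at (280,240), and the blue tray is on the right.

Run:
```python
from h import *
d=np.load('w1.npy',allow_pickle=True).item()
hsv=cv2.cvtColor(d['color'],cv2.COLOR_RGB2HSV);m=cv2.inRange(hsv,(14,110,70),(32,255,255))
n,l,st,c=cv2.connectedComponentsWithStats(m)
for i in range(1,n):
    if st[i][4]>60: print(st[i],c[i].round(1),[onz(d,c[i],z).round(4) for z in (.013,.020,.026)])
for p in [(0.5238,0.1097,.0155),(0.5117,0.066,.0155),(0.5392,-0.0768,.0155),(0.5341,-0.1212,.0155),(0.377,-0.232,.015)]: print(p,proj(d,p).round(1))
# blue tray rim corners seen, and jaw tips/pivots
for nm,px,z in [('T2 pivot',(282,86),.018),('T2 tips',(264,17),.018),('',(305,19),.018),('T1 pivot',(84,131),.018),('tips',(67,69),.018),('',(107,77),.018),('blue in TL',(434,70),.015),('blue BL',(421,295),.015)]: print(nm,onz(d,px,z).round(4))
```

```text
[245 122  20  20  76] [257.2 131.3] [array([ 0.5411, -0.0785,  0.013 ]), array([ 0.5418, -0.0791,  0.02  ]), array([ 0.5423, -0.0796,  0.026 ])]
[295 124  20  20 142] [304.6 135.5] [array([ 0.5329, -0.1201,  0.013 ]), array([ 0.5338, -0.1198,  0.02  ]), array([ 0.5345, -0.1195,  0.026 ])]
[ 43 159  33  21 274] [ 62.5 167.8] [array([0.5277, 0.1047, 0.013 ]), array([0.5287, 0.1   , 0.02  ]), array([0.5295, 0.096 , 0.026 ])]
[ 96 168  26  22 249] [111.7 176.8] [array([0.5145, 0.0617, 0.013 ]), array([0.5158, 0.058 , 0.02  ]), array([0.5168, 0.0548, 0.026 ])]
(0.5238, 0.1097, 0.0155) [ 56.8 173.2]
(0.5117, 0.066, 0.0155) [106.7 180.9]
(0.5392, -0.0768, 0.0155) [255.4 134. ]
(0.5341, -0.1212, 0.0155) [305.8 134.4]
(0.377, -0.232, 0.015) [427.5 278.2]
T2 pivot [ 0.5765 -0.1046  0.018 ]
T2 tips [ 0.6296 -0.096   0.018 ]
 [ 0.6246 -0.1283  0.018 ]
T1 pivot [0.5583 0.0724 0.018 ]
tips [0.6091 0.0719 0.018 ]
 [0.5994 0.0404 0.018 ]
blue in TL [ 0.5754 -0.2329  0.015 ]
blue BL [ 0.3578 -0.2257  0.015 ]
```

Run:
```python
from h import *
plan(0.5378,-0.0986,0.020,-7.5)
```

```text
t 2.75 pos [ 0.4879 -0.1011  0.2023] yaw -6.39 tilt 0.03 open 0.993 F [-0.2 -0.3  0.7] q [-0.41 -0.06  2.05 -0.    1.16  1.27]
shift cm (tool now) [ 4.94 -0.81 18.23]  turn wz 1.11  shift if turned first [ 4.92 -0.9  18.23]
```

```bash
python3 -m crank '[[-1,2,-0.3,4,0,0,1],[-1,2,-0.3,4,0,0,0],[-1,0.9,-0.2,4,0,0,0],[-1,0,0,0,0,0,0]]'
python3 - <<'E'
from h import *
plan(0.5378,-0.0986,0.020,-7.5)
d=save('wrist','w2.png')
for p in [(0.5392,-0.0768,.026),(0.5341,-0.1212,.026),(0.5378,-0.0986,.026)]: print(p,proj(d,p).round(1))
plan(0.5378,-0.0986,0.020,-7.5)
hsv=cv2.cvtColor(d['color'],cv2.COLOR_RGB2HSV);m=cv2.inRange(hsv,(14,110,70),(34,255,255))
n,l,st,c=cv2.connectedComponentsWithStats(m)
for i in range(1,n):
    if st[i][4]>60: print(st[i],c[i].round(1),[onz(d,c[i],z).round(4) for z in (.013,.020,.026)])
E
```

```text
time: 3.15
eef_pos: [0.5331, -0.1003, 0.0761]
tcp_rot: [0.998, -0.067, -0.006, -0.002]
contact_force: [0.1, 0.8, -0.2]
opening: 1.001
t 3.15 pos [ 0.5331 -0.1003  0.0761] yaw -7.68 tilt 0.73 open 1.001 F [ 0.1  0.8 -0.2] q [-0.37  0.21  2.01 -0.    0.93  1.33]
shift cm (tool now) [ 0.51 -0.22  5.61]  turn wz -0.18  shift if turned first [ 0.44 -0.23  5.61]
(0.5392, -0.0768, 0.026) [242.  242.3]
(0.5341, -0.1212, 0.026) [323.  240.9]
(0.5378, -0.0986, 0.026) [281.4 239.8]
t 3.2 pos [ 0.5347 -0.1009  0.0795] yaw -7.67 tilt 0.43 open 1.001 F [-0.2 -0.5 -0.6] q [-0.37  0.21  2.01 -0.    0.93  1.33]
shift cm (tool now) [ 0.32 -0.26  5.94]  turn wz -0.17  shift if turned first [ 0.27 -0.26  5.95]
[228 210  32  40 857] [243.2 231.5] [array([ 0.5402, -0.0762,  0.013 ]), array([ 0.543 , -0.0774,  0.02  ]), array([ 0.5454, -0.0785,  0.026 ])]
[304 211  31  41 818] [319.5 233.6] [array([ 0.533 , -0.1204,  0.013 ]), array([ 0.536 , -0.1201,  0.02  ]), array([ 0.5387, -0.1197,  0.026 ])]
[  2 278  51  40 847] [ 33.  294.7] [array([0.5154, 0.0623, 0.013 ]), array([0.5192, 0.0558, 0.02  ]), array([0.5224, 0.0503, 0.026 ])]
```

View pics/w2.png

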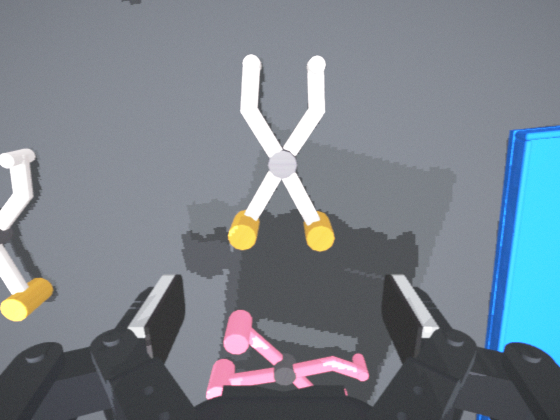

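Wrist: T2's barrel tops are at (242,237) and (320,240), centred between the pads. The pink look-alike is behind them at (285,375), clear of the fingers.

```bash
python3 -m crank '[[-1,0.4,-0.2,2,0,0,0],[-1,0,0,2,0,0,0],[-1,0,0,1.8,0,0,0],[-1,0,0,0,0,0,0]]' 25
python3 -m crank '[[1,0,0,0,0,0,0],[1,0,0,0,0,0,0],[1,0,0,0,0,0,0],[1,0,0,0,0,0,0],[1,0,0,0,0,0,0]]' 25
python3 -m crank '[[1,0,0,0,0,0,0],[1,0,0,0,0,0,0],[1,0,0,0,0,0,0]]' 25
python3 - <<'E'
from h import *
plan(0.518,0.088,0.020,-15.5)
d=save('wrist','w3.png')
E
```

```text
time: 3.6
eef_pos: [0.5407, -0.0997, 0.025]
tcp_rot: [0.998, -0.067, -0.0, -0.0]
contact_force: [0.0, 1.3, 0.6]
opening: 1.002
time: 4.1
eef_pos: [0.5431, -0.0995, 0.0271]
tcp_rot: [0.998, -0.066, 0.002, 0.001]
contact_force: [-2.5, 0.6, 8.4]
opening: 0.445
time: 4.4
eef_pos: [0.5431, -0.0995, 0.0271]
tcp_rot: [0.998, -0.066, 0.002, 0.001]
contact_force: [-3.2, -0.3, 8.7]
opening: 0.449
t 4.4 pos [ 0.5431 -0.0995  0.0271] yaw -7.54 tilt 0.2 open 0.449 F [-3.2 -0.3  8.7] q [-0.36  0.31  2.01 -0.    0.82  1.34]
shift cm (tool now) [ -4.95 -18.25   0.67]  turn wz 7.96  shift if turned first [ -7.43 -17.39   0.71]
```

View pics/w3.png

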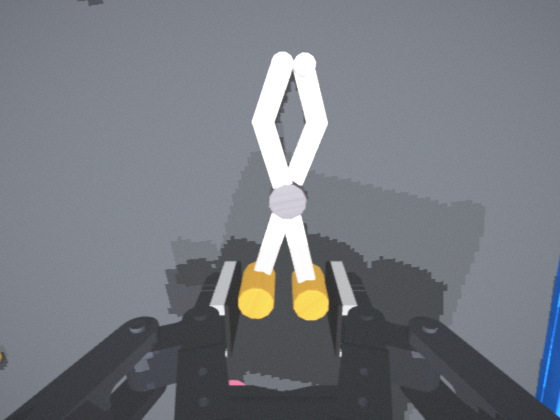

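The jaws closed T2 to 0.447 × 85 = 38 mm and the picture shows the tongs fully shut, so T2 is the free pair. I'll release it (it stays closed) and squeeze T1 as well before laying anything down.

```bash
python3 -m crank '[[-1,0,0,0,0,0,0],[-1,0,0,0,0,0,0],[-1,0,0,0,0,0,0],[-1,0,0,0,0,0,0],[-1,0,0,-3,0,0,0]]' 25
python3 -m crank '[[-1,-1.2,-3,-3,0,0,4],[-1,-1.2,-4.6,0,0,0,4],[-1,-1.5,-4.6,0,0,0,0],[-1,-1.5,-4.6,0,0,0,0],[-1,0,0,0,0,0,0]]' 25
python3 - <<'E'
from h import *
d=save('wrist','w4.png')
plan(0.518,0.088,0.020,-15.5)
for p in [(0.5238,0.1097,.026),(0.5117,0.066,.026)]: print(p,proj(d,p).round(1))
hsv=cv2.cvtColor(d['color'],cv2.COLOR_RGB2HSV);m=cv2.inRange(hsv,(14,110,70),(34,255,255))
n,l,st,c=cv2.connectedComponentsWithStats(m)
for i in range(1,n):
    if st[i][4]>60: print(st[i],c[i].round(1),[onz(d,c[i],z).round(4) for z in (.013,.020,.026)])
E
```

```text
time: 4.95
eef_pos: [0.5378, -0.0974, 0.0502]
tcp_rot: [0.998, -0.066, -0.005, -0.002]
contact_force: [0.4, -0.8, -0.5]
opening: 1.001
time: 5.45
eef_pos: [0.5255, 0.0815, 0.084]
tcp_rot: [0.991, -0.132, -0.001, -0.001]
contact_force: [0.1, -0.6, 0.2]
opening: 1.0
t 5.5 pos [0.526  0.0794 0.084 ] yaw -15.27 tilt 0.04 open 0.998 F [-0.9 -0.4 -0.1] q [-0.04  0.17  2.04  0.    0.93  1.8 ]
shift cm (tool now) [-0.99 -0.62  6.4 ]  turn wz 0.23  shift if turned first [-1.   -0.62  6.4 ]
(0.5238, 0.1097, 0.026) [239.7 256. ]
(0.5117, 0.066, 0.026) [317.2 256.4]
[538 120  22  29 524] [549.7 134.1] [array([ 0.5444, -0.0763,  0.013 ]), array([ 0.5466, -0.0714,  0.02  ]), array([ 0.5484, -0.0672,  0.026 ])]
[228 222  30  39 803] [242.2 243. ] [array([0.5262, 0.109 , 0.013 ]), array([0.529 , 0.1073, 0.02  ]), array([0.5314, 0.1058, 0.026 ])]
[300 227  29  39 742] [314.5 248.7] [array([0.5107, 0.0667, 0.013 ]), array([0.5141, 0.0665, 0.02  ]), array([0.5169, 0.0664, 0.026 ])]
```

View pics/w4.png

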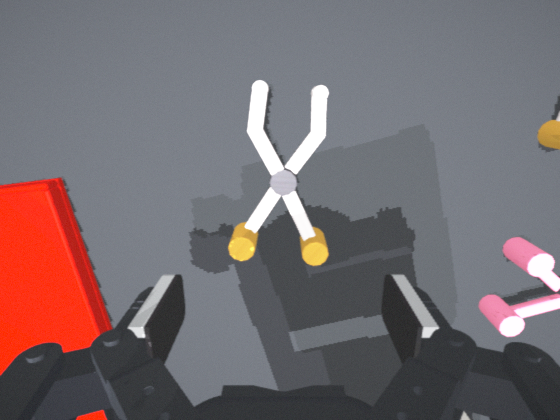

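Wrist: T1's barrel tops are at (241,248) and (315,253), nearly centred. The red tray is on the left, clear of the fingers.

```bash
python3 -m crank '[[-1,-0.7,-0.5,2,0,0,3],[-1,0,0,2,0,0,0],[-1,0,0,2.2,0,0,0],[-1,0,0,0,0,0,0]]' 25
python3 -m crank '[[1,0,0,0,0,0,0],[1,0,0,0,0,0,0],[1,0,0,0,0,0,0],[1,0,0,0,0,0,0],[1,0,0,0,0,0,0]]' 25
python3 -m crank '[[1,0,0,0,0,0,0],[1,0,0,0,0,0,0]]' 25
python3 - <<'E'
from h import *
d=save('wrist','w5.png')
plan(0.518,0.088,0.020,-15.5)
E
```

```text
time: 5.9
eef_pos: [0.5188, 0.0824, 0.0192]
tcp_rot: [0.987, -0.162, -0.003, 0.001]
contact_force: [-0.9, 0.3, 1.1]
opening: 0.999
time: 6.4
eef_pos: [0.5228, 0.0831, 0.0241]
tcp_rot: [0.987, -0.161, 0.002, 0.0]
contact_force: [-1.3, -1.2, 6.2]
opening: 0.644
time: 6.6
eef_pos: [0.5228, 0.0831, 0.0241]
tcp_rot: [0.987, -0.161, 0.002, 0.0]
contact_force: [-1.1, -1.3, 5.7]
opening: 0.642
t 6.65 pos [0.5228 0.0831 0.0241] yaw -18.56 tilt 0.18 open 0.645 F [-1.  -1.1  5.5] q [-0.03  0.27  2.06 -0.    0.8   1.86]
shift cm (tool now) [-0.61 -0.31  0.41]  turn wz -3.06  shift if turned first [-0.6  -0.34  0.41]
```

View pics/w5.png

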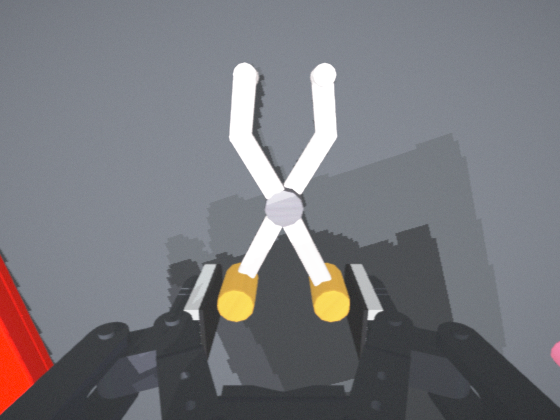

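T1 stopped at 0.644 × 85 = 55 mm with its jaws still spread, so T1 is the seized pair. I'll release it and collect the free T2 first.

```bash
python3 -m crank '[[-1,0,0,0,0,0,0],[-1,0,0,0,0,0,0],[-1,0,0,0,0,0,0],[-1,0,0,-2,0,0,0],[-1,0,0,-4,0,0,0]]' 25
python3 - <<'E'
from h import *
plan(0.540,-0.099,0.085,-7.5)
E
```

```text
time: 7.15
eef_pos: [0.5181, 0.0835, 0.0792]
tcp_rot: [0.987, -0.161, -0.005, 0.001]
contact_force: [1.4, -0.1, 0.4]
opening: 1.001
t 7.15 pos [0.5181 0.0835 0.0792] yaw -18.57 tilt 0.52 open 1.001 F [ 1.4 -0.1  0.4] q [-0.03  0.17  2.05  0.    0.92  1.86]
shift cm (tool now) [ 7.88 16.6  -0.61]  turn wz -11.07  shift if turned first [ 4.56 17.81 -0.58]
```

```bash
python3 -m crank '[[-1,1.9,4.1,0,0,0,0],[-1,2,4.2,0,0,0,0],[-1,2,4.2,0,0,0,0],[-1,2,4.1,-0.4,0,0,-5.5],[-1,0,0,0,0,0,-5.5]]' 25
python3 -m crank '[[-1,0,0,0,0,0,0]]'
python3 - <<'E'
from h import *
d=save('wrist','w6.png')
plan(0.540,-0.099,0.020,-7.5)
hsv=cv2.cvtColor(d['color'],cv2.COLOR_RGB2HSV);m=cv2.inRange(hsv,(14,110,70),(34,255,255))
n,l,st,c=cv2.connectedComponentsWithStats(m)
for i in range(1,n):
    if st[i][4]>60: print(st[i],c[i].round(1),[onz(d,c[i]+[0,5],z).round(4) for z in (.026,)])
E
```

```text
time: 7.65
eef_pos: [0.5448, -0.1042, 0.0873]
tcp_rot: [0.998, -0.067, 0.002, 0.001]
contact_force: [0.6, 0.7, 0.7]
opening: 1.002
time: 7.75
eef_pos: [0.5433, -0.1004, 0.0861]
tcp_rot: [0.998, -0.067, -0.0, -0.0]
contact_force: [0.2, -0.1, -0.6]
opening: 0.995
t 7.8 pos [ 0.543  -0.0994  0.0858] yaw -7.73 tilt 0.06 open 0.999 F [ 0.8 -0.4  0.4] q [-0.36  0.21  1.99  0.    0.94  1.34]
shift cm (tool now) [-0.29  0.01  6.58]  turn wz -0.23  shift if turned first [-0.3   0.    6.58]
[248 221  28  37 778] [261.5 240.6] [array([ 0.5421, -0.0862,  0.026 ])]
[288 222  28  38 720] [301.7 242.9] [array([ 0.5375, -0.1093,  0.026 ])]
[  0 279   8  16  86] [  2.9 286.5] [array([0.533 , 0.0759, 0.026 ])]
[ 20 285  47  38 723] [ 48.8 300.6] [array([0.5196, 0.0514, 0.026 ])]
```

View pics/w6.png

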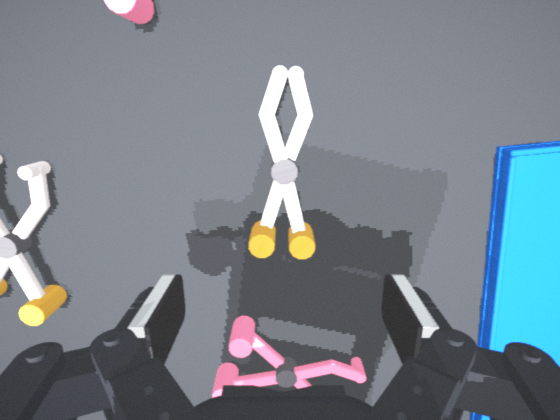

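The free T2 has stayed closed, with barrels at (262,240) and (302,241), central between the pads. Grasping.

```bash
python3 -m crank '[[-1,-0.3,0,2,0,0,0],[-1,0,0,2,0,0,0],[-1,0,0,2.1,0,0,0],[-1,0,0,0,0,0,0]]' 30
python3 -m crank '[[1,0,0,0,0,0,0],[1,0,0,0,0,0,0],[1,0,0,0,0,0,0],[1,0,0,0,0,0,0],[1,0,0,0,0,0,0]]' 30
python3 -m crank '[[1,0,0,0,0,0,0],[1,0,0,0,0,0,0]]' 30
python3 - <<'E'
from h import *
plan(0.540,-0.099,0.085,-7.5)
E
```

```text
time: 8.2
eef_pos: [0.5375, -0.0964, 0.0219]
tcp_rot: [0.998, -0.066, -0.004, -0.001]
contact_force: [-0.3, 0.2, 0.1]
opening: 1.0
time: 8.7
eef_pos: [0.5414, -0.0989, 0.0269]
tcp_rot: [0.998, -0.066, 0.001, 0.0]
contact_force: [-1.4, 1.2, 6.2]
opening: 0.443
time: 8.9
eef_pos: [0.5414, -0.0989, 0.0269]
tcp_rot: [0.998, -0.066, 0.001, 0.0]
contact_force: [-2.0, 0.4, 5.9]
opening: 0.444
t 8.9 pos [ 0.5414 -0.0989  0.0269] yaw -7.56 tilt 0.12 open 0.444 F [-2.   0.4  5.9] q [-0.37  0.31  2.01  0.    0.82  1.34]
shift cm (tool now) [-0.13  0.03 -5.81]  turn wz -0.06  shift if turned first [-0.14  0.03 -5.81]
```

```bash
python3 -m crank '[[1,0,0,-2,0,0,0],[1,0,0,-4,0,0,0],[1,-1.4,4.3,-0.6,0,0,0],[1,-1.4,4.3,0,0,0,0],[1,-1.4,4.3,0,0,0,0]]' 30
python3 -m crank '[[1,-1.4,4.3,0,0,0,0],[1,-1.5,4.3,0,0,0,0],[1,-1.5,4.3,0,0,0,0],[1,0,0,0,0,0,0]]' 30
python3 - <<'E'
from h import *
plan(0.42,-0.343,0.05,-7.5)
d=save('wrist','w7.png');e=save('scene','s7.png')
hsv=cv2.cvtColor(e['color'],cv2.COLOR_RGB2HSV)
for nm,p in [('bl',(0.461,-0.345,.015))]: print(proj(d,p),proj(e,p))
E
```

```text
time: 9.4
eef_pos: [0.4813, -0.222, 0.0919]
tcp_rot: [0.998, -0.065, 0.001, 0.0]
contact_force: [0.3, -0.3, -2.4]
opening: 0.445
time: 9.8
eef_pos: [0.4192, -0.3478, 0.0918]
tcp_rot: [0.998, -0.069, 0.0, 0.001]
contact_force: [1.2, 0.1, -1.7]
opening: 0.442
t 9.8 pos [ 0.4192 -0.3478  0.0918] yaw -7.91 tilt 0.16 open 0.442 F [ 1.2  0.1 -1.7] q [-0.88  0.19  2.01 -0.    0.94  0.83]
shift cm (tool now) [ 0.01 -0.49  4.18]  turn wz -0.41  shift if turned first [ 0.02 -0.48  4.18]
[270.48138345 165.67461769] [201.88343263 307.41379303]
```

View pics/w7.png

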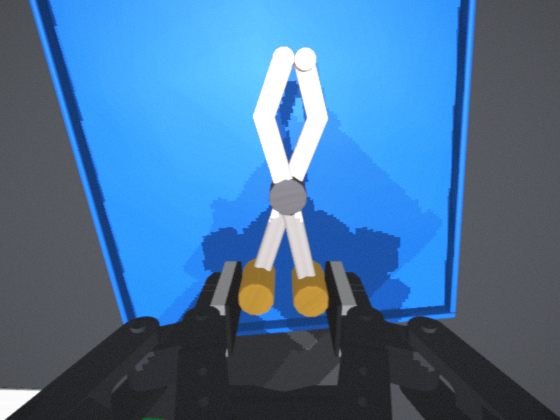

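View pics/s7.png

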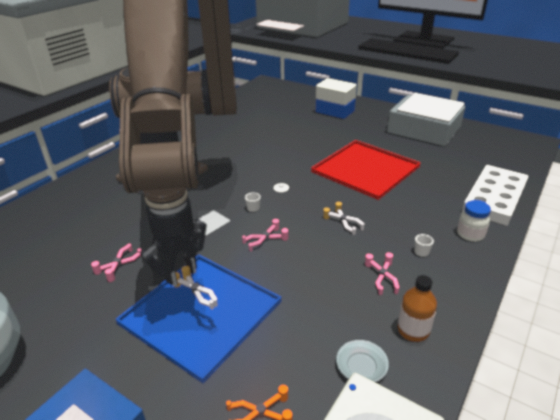

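The held pair is over the blue tray (wrist: tray back edge runs (130,325)–(455,315), left edge (35,0)–(130,320), right edge (475,0)–(455,315)).

Run:
```python
from h import *
d=read_camera('wrist')
for px in [(130,325),(455,316),(37,5),(475,5),(290,322)]: print(px,onz(d,px,.015).round(4))
s=read_camera('scene')
for px in [(199,256),(279,298),(202,375),(118,320)]: print('s',px,onz(s,px,.015).round(4))
plan(0.43,-0.343,0.045,-3)
```

```text
(130, 325) [ 0.3652 -0.2281  0.015 ]
(455, 316) [ 0.3425 -0.4503  0.015 ]
(37, 5) [ 0.561 -0.234  0.015]
(475, 5) [ 0.5307 -0.4566  0.015 ]
(290, 322) [ 0.3528 -0.338   0.015 ]
s (199, 256) [ 0.3527 -0.2322  0.015 ]
s (279, 298) [ 0.5755 -0.2425  0.015 ]
s (202, 375) [ 0.5637 -0.4609  0.015 ]
s (118, 320) [ 0.3458 -0.4563  0.015 ]
t 10.0 pos [ 0.4212 -0.342   0.0908] yaw -7.54 tilt 0.08 open 0.446 F [-0.3 -0.4 -1.2] q [-0.87  0.19  2.01  0.    0.95  0.83]
shift cm (tool now) [ 0.89 -0.01  4.58]  turn wz -4.54  shift if turned first [0.88 0.05 4.58]
```

```bash
python3 -m crank '[[1,0.2,0,2,0,0,-4],[1,0,0,2,0,0,0],[1,0,0,1,0,0,0],[1,0,0,0,0,0,0]]' 30
python3 -m crank '[[1,0,0,0.3,0,0,0],[1,0,0,0.2,0,0,0],[1,0,0,0,0,0,0]]' 30
python3 - <<'E'
from h import *
plan(0.42,-0.343,0.031,-3)
E
```

```text
time: 10.4
eef_pos: [0.4228, -0.3411, 0.0394]
tcp_rot: [1.0, -0.03, -0.001, -0.002]
contact_force: [-0.6, 0.4, -1.7]
opening: 0.446
time: 10.7
eef_pos: [0.4236, -0.3436, 0.0369]
tcp_rot: [1.0, -0.031, 0.0, 0.0]
contact_force: [-0.1, 1.0, -1.3]
opening: 0.443
t 10.7 pos [ 0.4236 -0.3436  0.0369] yaw -3.55 tilt 0.06 open 0.443 F [-0.1  1.  -1.3] q [-0.87  0.28  2.02  0.    0.84  0.77]
shift cm (tool now) [-0.36 -0.04  0.59]  turn wz -0.55  shift if turned first [-0.36 -0.04  0.59]
```

```bash
python3 -m crank '[[1,0,0,0.2,0,0,0],[1,0,0,0.1,0,0,0],[1,0,0,0,0,0,0]]' 30
python3 -m crank '[[1,0,0,0.1,0,0,0],[1,0,0,0,0,0,0]]' 30
```

```text
time: 11.0
eef_pos: [0.4231, -0.3434, 0.0333]
tcp_rot: [1.0, -0.031, -0.0, -0.0]
contact_force: [0.5, 0.7, -1.2]
opening: 0.445
time: 11.2
eef_pos: [0.4231, -0.3434, 0.0322]
tcp_rot: [1.0, -0.031, -0.0, -0.0]
contact_force: [-0.2, -0.8, -2.3]
opening: 0.443
```

```bash
python3 -m crank '[[1,0,0,0.1,0,0,0],[1,0,0,0,0,0,0]]' 30
python3 -m crank '[[1,0,0,0.1,0,0,0],[1,0,0,0,0,0,0]]' 30
```

```text
time: 11.4
eef_pos: [0.4232, -0.3435, 0.0313]
tcp_rot: [1.0, -0.031, 0.0, 0.0]
contact_force: [-0.1, -0.3, -1.5]
opening: 0.443
time: 11.6
eef_pos: [0.4233, -0.3435, 0.031]
tcp_rot: [1.0, -0.031, -0.0, -0.0]
contact_force: [-2.0, 1.4, 3.3]
opening: 0.444
```

It touched the floor (vertical force went from -1.5 to +3.3 N). Releasing.

```bash
python3 -m crank '[[-1,0,0,0,0,0,0],[-1,0,0,0,0,0,0],[-1,0,0,0,0,0,0],[-1,0,0,0,0,0,0],[-1,0,0,-2,0,0,0]]' 30
python3 -m crank '[[-1,0,0,-4,0,0,0],[-1,0,0,0,0,0,0]]' 30
python3 - <<'E'
from h import *
d=save('wrist','w8.png')
plan(0.520,0.087,0.085,-18.5)
E
```

```text
time: 12.1
eef_pos: [0.4216, -0.3415, 0.0477]
tcp_rot: [1.0, -0.031, -0.002, -0.002]
contact_force: [-0.3, 0.0, -0.7]
opening: 1.003
time: 12.3
eef_pos: [0.4259, -0.3464, 0.0958]
tcp_rot: [1.0, -0.031, 0.004, 0.004]
contact_force: [0.0, -1.1, 1.3]
opening: 0.998
t 12.35 pos [ 0.4249 -0.3452  0.0935] yaw -3.56 tilt 0.4 open 0.999 F [-0.4  0.1 -0.9] q [-0.87  0.19  2.    0.    0.94  0.77]
shift cm (tool now) [  6.81 -43.73   0.66]  turn wz 14.94  shift if turned first [ -4.69 -44.01   0.85]
```

View pics/w8.png

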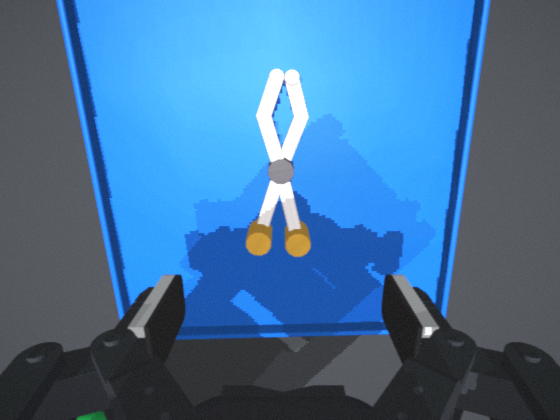

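The free pair is closed, flat and well inside the blue tray: barrels at (258,240) and (297,241), jaw tips at (283,75). Back to T1.

```bash
python3 -m crank '[[-1,0.8,-4.8,0,0,0,0],[-1,0.8,-4.8,0,0,0,0],[-1,0.8,-4.8,0,0,0,0],[-1,0.8,-4.8,0,0,0,0],[-1,0.8,-4.8,0,0,0,0]]' 30
python3 -m crank '[[-1,0.8,-4.8,0,0,0,0],[-1,0.8,-4.8,0,0,0,0],[-1,0.7,-4.8,0,0,0,0],[-1,0.5,-4.7,0.3,0,0,7.5],[-1,0,0,0.3,0,0,7.5]]' 30
python3 -m crank '[[-1,0,0,0,0,0,0]]'
python3 - <<'E'
from h import *
d=save('wrist','w9.png')
plan(0.520,0.087,0.022,-18.5)
hsv=cv2.cvtColor(d['color'],cv2.COLOR_RGB2HSV);m=cv2.inRange(hsv,(14,110,70),(34,255,255))
n,l,st,c=cv2.connectedComponentsWithStats(m)
for i in range(1,n):
    if st[i][4]>60: print(st[i],c[i].round(1),[onz(d,c[i]+[0,5],z).round(4) for z in (.026,)])
for px in [(130,325)]: pass
E
```

```text
time: 12.85
eef_pos: [0.4774, -0.1042, 0.0892]
tcp_rot: [1.0, -0.031, -0.001, -0.0]
contact_force: [1.0, 0.2, 0.3]
opening: 1.001
time: 13.35
eef_pos: [0.5173, 0.0865, 0.0833]
tcp_rot: [0.987, -0.16, -0.001, -0.001]
contact_force: [0.2, -0.9, 0.2]
opening: 0.995
time: 13.45
eef_pos: [0.5165, 0.0833, 0.0826]
tcp_rot: [0.987, -0.159, -0.002, 0.0]
contact_force: [-0.1, -0.4, -0.4]
opening: 1.008
t 13.5 pos [0.5167 0.0823 0.083 ] yaw -18.21 tilt 0.16 open 1.002 F [ 0.2 -0.3  0.4] q [-0.04  0.16  2.06 -0.    0.92  1.85]
shift cm (tool now) [ 0.18 -0.56  6.1 ]  turn wz 0.29  shift if turned first [ 0.16 -0.55  6.1 ]
[231 211  30  39 803] [245.2 231.7] [array([0.5271, 0.1038, 0.026 ])]
[300 212  30  38 758] [314.8 233. ] [array([0.5139, 0.0664, 0.026 ])]
```

View pics/w9.png

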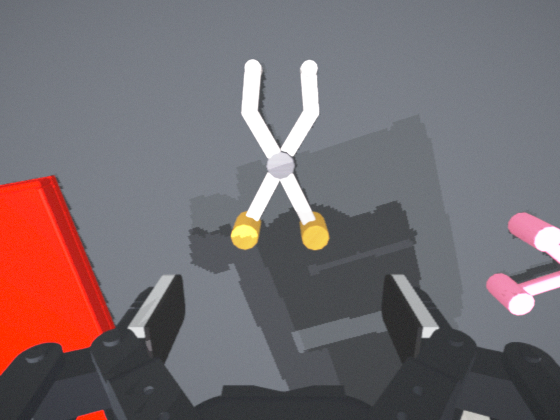

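```bash
python3 -m crank '[[-1,0.3,-0.2,2,0,0,0],[-1,0,0,2,0,0,0],[-1,0,0,2,0,0,0],[-1,0,0,0,0,0,0]]' 30
python3 -m crank '[[1,0,0,0,0,0,0],[1,0,0,0,0,0,0],[1,0,0,0,0,0,0],[1,0,0,0,0,0,0],[1,0,0,0,0,0,0]]' 30
python3 -m crank '[[1,0,0,0,0,0,0],[1,0,0,0,0,0,0]]' 30
python3 - <<'E'
from h import *
plan(0.455,0.33,0.085,-7)
E
```

```text
time: 13.9
eef_pos: [0.5185, 0.0815, 0.0213]
tcp_rot: [0.987, -0.16, -0.004, 0.0]
contact_force: [-0.8, 0.1, 0.0]
opening: 0.998
time: 14.4
eef_pos: [0.5225, 0.0824, 0.0261]
tcp_rot: [0.987, -0.16, 0.001, 0.0]
contact_force: [-2.5, -1.0, 5.8]
opening: 0.643
time: 14.6
eef_pos: [0.5225, 0.0824, 0.0261]
tcp_rot: [0.987, -0.16, 0.001, 0.0]
contact_force: [-2.3, -1.6, 6.9]
opening: 0.641
t 14.6 pos [0.5225 0.0824 0.0261] yaw -18.41 tilt 0.15 open 0.641 F [-2.3 -1.6  6.9] q [-0.04  0.27  2.06 -0.    0.81  1.86]
shift cm (tool now) [-14.21 -21.36  -5.93]  turn wz -11.41  shift if turned first [ -9.71 -23.75  -5.89]
```

```bash
python3 -m crank '[[1,0,0,-2,0,0,0],[1,0,0,-4,0,0,0],[1,-2.4,-3.6,-0.6,0,0,0],[1,-2.4,-3.6,0,0,0,0],[1,-2.4,-3.6,0,0,0,0]]' 30
python3 -m crank '[[1,-2.4,-3.6,0,0,0,0],[1,-2.3,-3.6,0,0,0,0],[1,-2.3,-3.6,0,0,0,-5.7],[1,0,0,0,0,0,-5.7],[1,0,0,0,0,0,0]]' 30
python3 - <<'E'
from h import *
plan(0.452,0.337,0.05,-7)
d=save('wrist','w10.png');e=save('scene','s10.png');np.save('w10.npy',d,allow_pickle=True)
E
```

```text
time: 15.1
eef_pos: [0.4869, 0.2091, 0.0911]
tcp_rot: [0.987, -0.161, 0.001, -0.0]
contact_force: [0.2, 0.8, -0.9]
opening: 0.642
time: 15.6
eef_pos: [0.4539, 0.3337, 0.0901]
tcp_rot: [0.998, -0.06, -0.0, 0.0]
contact_force: [0.7, -0.3, -1.8]
opening: 0.637
t 15.6 pos [0.4539 0.3337 0.0901] yaw -6.87 tilt 0.02 open 0.637 F [ 0.7 -0.3 -1.8] q [ 0.45  0.23  1.96 -0.    0.95  2.14]
shift cm (tool now) [-0.23 -0.31  4.01]  turn wz 0.13  shift if turned first [-0.23 -0.31  4.01]
```

View pics/w10.png

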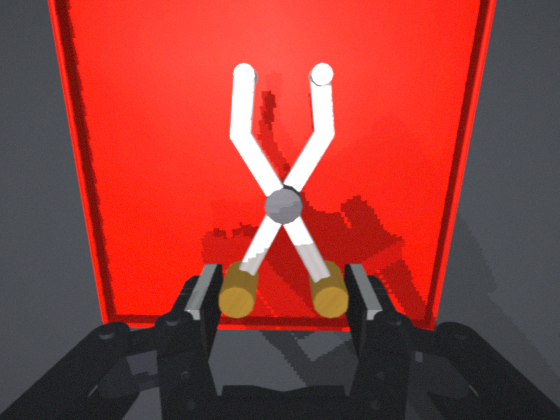

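View pics/s10.png

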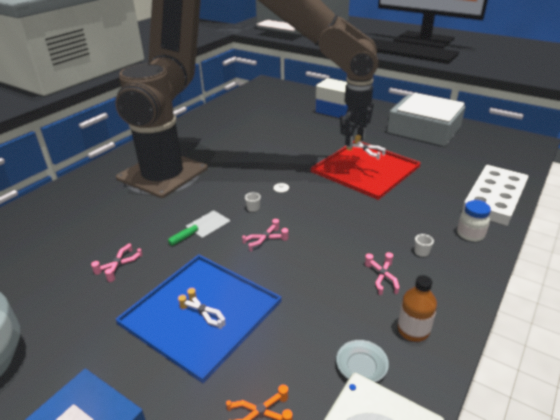

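Run:
```python
from h import *
d=np.load('w10.npy',allow_pickle=True).item()
for px in [(103,322),(437,328),(55,5),(490,5)]: print(px,onz(d,px,.015).round(4))
e=cv2.imread('pics/s10.png')[275:340,165:245];cv2.imwrite('pics/c10.png',cv2.resize(e,None,fx=8,fy=8,interpolation=2))
```

```text
(103, 322) [0.4023 0.4654 0.015 ]
(437, 328) [0.3699 0.2381 0.015 ]
(55, 5) [0.5915 0.4356 0.015 ]
(490, 5) [0.5648 0.2151 0.015 ]
```

View pics/c10.png

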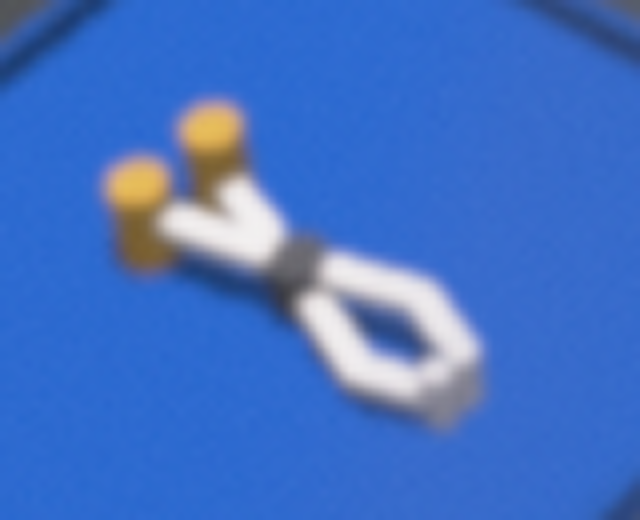

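The crop confirms the free pair is closed and flat in the blue tray. T1 is centred over the red tray (pivot at (284,206), back edge at row 325), so I'm lowering it.

```bash
python3 -m crank '[[1,0,0,2,0,0,0],[1,0,0,2,0,0,0],[1,0,0,1.2,0,0,0],[1,0,0,0.2,0,0,0],[1,0,0,0,0,0,0]]' 30
python3 -m crank '[[1,0,0,0.2,0,0,0],[1,0,0,0,0,0,0]]' 30
```

```text
time: 16.2
eef_pos: [0.455, 0.332, 0.0362]
tcp_rot: [0.998, -0.062, -0.0, 0.0]
contact_force: [0.5, -0.3, 0.0]
opening: 0.642
time: 16.4
eef_pos: [0.4555, 0.3327, 0.0352]
tcp_rot: [0.998, -0.062, 0.001, -0.0]
contact_force: [-0.2, 0.0, -2.6]
opening: 0.637
```

```bash
python3 -m crank '[[1,0,0,0.2,0,0,0],[1,0,0,0,0,0,0]]' 30
python3 -m crank '[[1,0,0,0.1,0,0,0],[1,0,0,0,0,0,0]]' 30
```

```text
time: 16.6
eef_pos: [0.4549, 0.3326, 0.0326]
tcp_rot: [0.998, -0.061, 0.0, -0.0]
contact_force: [-0.6, -0.3, -1.8]
opening: 0.64
time: 16.8
eef_pos: [0.4548, 0.3325, 0.0313]
tcp_rot: [0.998, -0.061, -0.0, 0.0]
contact_force: [-0.3, 0.2, -1.1]
opening: 0.64
```

```bash
python3 -m crank '[[1,0,0,0.1,0,0,0],[1,0,0,0,0,0,0]]' 30
```

```text
time: 17.0
eef_pos: [0.4548, 0.3325, 0.0303]
tcp_rot: [0.998, -0.061, 0.0, -0.0]
contact_force: [0.0, 0.6, -1.3]
opening: 0.642
```

```bash
python3 -m crank '[[1,0,0,0.1,0,0,0],[1,0,0,0,0,0,0]]' 30
```

```text
time: 17.2
eef_pos: [0.455, 0.3326, 0.0301]
tcp_rot: [0.998, -0.061, -0.0, 0.0]
contact_force: [-3.0, -1.5, 4.5]
opening: 0.638
```

It touched down (-1.3 to +4.5 N). Releasing and backing off.

```bash
python3 -m crank '[[-1,0,0,0,0,0,0],[-1,0,0,0,0,0,0],[-1,0,0,0,0,0,0],[-1,0,0,0,0,0,0],[-1,0,0,-2,0,0,0]]' 30
python3 -m crank '[[-1,0,0,-4,0,0,0],[-1,0,0,-4,0,0,0],[-1,0,0,-4,0,0,0],[-1,0,0,0,0,0,0]]' 30
python3 - <<'E'
from h import *
d=save('wrist','w11.png');e=save('scene','s11.png');f=save('side','d11.png')
plan(.45,.33,.2,-7)
a=e['color'][125:215,300:430];b=e['color'][260:350,150:280]
o=np.hstack([cv2.resize(x,None,fx=3,fy=3,interpolation=2) for x in (a,b)]);cv2.imwrite('pics/c11.png',o[:,:,::-1])
E
```

```text
time: 17.7
eef_pos: [0.4527, 0.3314, 0.0467]
tcp_rot: [0.998, -0.061, -0.003, 0.002]
contact_force: [0.5, 0.1, -0.3]
opening: 1.001
time: 18.1
eef_pos: [0.4586, 0.3344, 0.1768]
tcp_rot: [0.998, -0.061, 0.006, -0.003]
contact_force: [0.2, -1.0, 0.8]
opening: 1.0
t 18.25 pos [0.4545 0.3323 0.169 ] yaw -7.04 tilt 0.03 open 1.0 F [-0.4 -0.9  0.4] q [ 0.45  0.12  1.92 -0.    1.1   2.14]
shift cm (tool now) [-0.42  0.29 -3.1 ]  turn wz -0.04  shift if turned first [-0.42  0.29 -3.1 ]
```

View pics/w11.png

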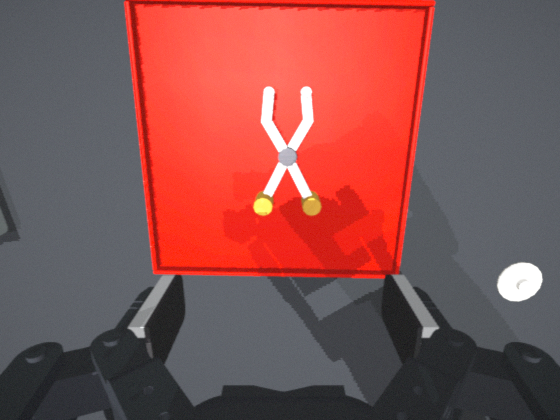

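View pics/c11.png

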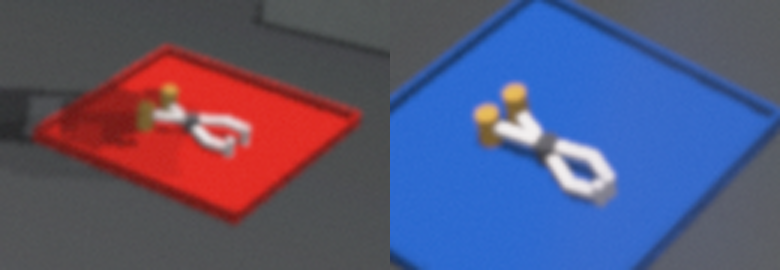

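View pics/d11.png

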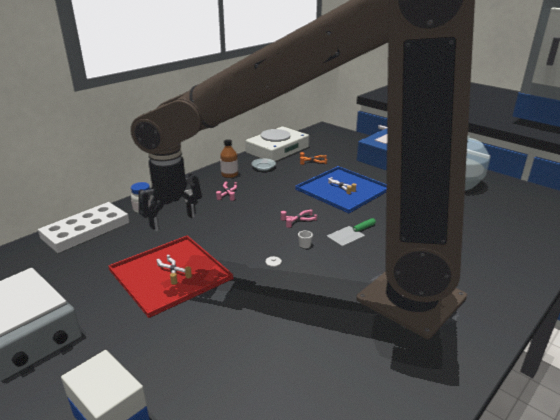

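The spread (seized) pair lies flat in the red tray: pivot at (288,157) in the wrist view. The closed (free) pair lies flat in the blue tray: (342,185) in the side view. The gripper touches nothing.

```bash
python3 -c "
from plant import *
print(sign_off(), get_state()['time'])"
```

```text
the job is handed in; nothing more can be done
the job is handed in; nothing more can be done
```

The job is done and handed in at about 18.3 s of robot time. The free tongs lie closed in the blue stock tray and the seized tongs lie in the red repair tray.

- **Finding the free pair:** I squeezed both silver/brass pairs at 25 N before moving either. The pair nearer the blue tray closed to about 38 mm (free). The pair nearer the red tray stopped at about 55 mm with its jaws still spread (seized).
- **Placing them:** The free pair went into the blue tray first, then the seized pair into the red tray. I lowered each until the wrist force showed contact (about 5–6 N change), then released it.
- **Last checks:** The scene, side and wrist pictures show the free pair still closed and the seized pair still spread. Both are flat and well inside their trays, and the gripper is empty and clear above them.
- **Disagreements:** The camera views differed by a few millimetres up to about 2 cm on tray and tongs positions. I settled these with close wrist-camera views before each grasp and placing. The tool also rose about 5 mm whenever the pads closed, with 6–9 N upward force, and this caused no trouble.

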